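Fit the bronze bushing to the microscope stand

TASK

Get this microscope stand ready for its post: pull the dust plug out of the bore and put it down in the parts tray. Then take the bushing that fits the bore, the larger of the two in the tray, start it square in the bore and press it fully home, until its flange sits flat on the boss all round. Let go of everything, and leave the slimmer bushing and the other things on the table as they are.

Things in the scene. Friction and masses are not known exactly. Their poses are not given: they have to be found in the camera images.
- stand: Fixed base of a microscope boom stand: a white plate 220 x 200 mm, 18 mm thick, with an upright round boss (60 mm wide, its top 90 mm above the table) and a black-rimmed grey disc on the plate beside it. Origin on the table under the middle of the boss, z up; the plate reaches from x -70 to +150 mm and y -100 to +100 mm.
- bore_mouth (a point): Centre of the bore's mouth at the flat top of the boss, 90 mm above the table. The bore is upright, 41 mm wide, with a 2 mm chamfer at the mouth, 72 mm deep. Press fit: the sleeve slides in freely for 35 mm (flange then 25 mm above the boss); the last 25 mm need a steady, slow push down (2 cm/s) of about 8 to 12 N, and the bushing stays where it is pushed. At first the dust plug closes the bore.
- plug: Black plastic dust plug, loose, 45 g, 60 mm tall, standing in the bore; it pulls easily straight up. From its origin (centre of its underside, z up its axis): a 40 mm wide stem of 22 mm, down in the bore; a 56 mm wide, 6 mm thick cap that rests on the boss; a round grip 24 mm wide, 32 mm tall. Set down, it stands on its stem.
- tray: White enamelled parts tray with a dark blue rim, fixed, 240 mm (its x) by 330 mm (its y), wall 30 mm tall, floor 4 mm thick. Origin at the centre of its underside, on the table. Both bushings stand in its middle and one end; the end towards its -y (about 90 mm from its origin) is empty.
- bushing: The larger bronze bushing (golden brown metal), loose, about 0.5 kg, standing flange up in the tray. Sleeve 40 mm wide and 60 mm long with an 8 mm lead-in taper (34 mm wide at the very foot); on top of it a round flange 58 mm wide, 10 mm thick; a 28 mm hole runs down its axis. 70 mm tall in all. Origin at the centre of its foot, z along its axis towards the flange.
- shoulder (a point): On the larger bushing: centre of the underside of its flange (the shoulder), 60 mm above its foot. It meets bore_mouth when the bushing is home.
- slim_bushing: The slimmer bronze bushing, too loose for the bore, loose, standing flange up in the tray beside the larger one, 90 to 130 mm away centre to centre: sleeve 28 mm wide and 60 mm long, flange 42 mm wide and 8 mm thick, 68 mm tall. Origin at the centre of its foot. Bystander: leave it standing.
- spray_bottle: White and blue spray bottle, 62 mm wide, 160 mm tall, at one side of the work. Origin at the centre of its underside. Bystander.
- tool_jar: Glass jar of brushes and probes, 74 mm wide, about 170 mm tall, at the other side of the work. Origin at the centre of its underside. Bystander.
- clod: Soil-crusted find, 160 x 85 x 60 mm, lying in a small enamelled tray beyond the work. Origin at the centre of its underside. Bystander.

How it is judged:
On the way, in this order (a step that is already met when the one before it is completed fails the run):
1. the dust plug is out of the bore (z of plug in the frame of bore_mouth above 0.01 m), for 0.1 s.
2. the larger bushing is started in the bore, upright, at least 10 mm deep (horizontal distance between shoulder and bore_mouth below 0.005 m and z of shoulder in the frame of bore_mouth below 0.05 m and angle between bushing's own z axis and vertical below 0.1 rad), for 0.1 s.
At the end, for the whole second after the job is handed in: The larger bushing stands in the bore with its shoulder within 2 mm of the top of the boss, within 3 mm of the bore's axis and upright within 0.04 rad, at rest; the dust plug rests in the parts tray; the slimmer bushing stands upright within 20 mm of where it stood (z of shoulder in the frame of bore_mouth below 0.002 m and horizontal distance between shoulder and bore_mouth below 0.003 m and angle between bushing's own z axis and vertical below 0.04 rad and linear speed of bushing below 0.01 m/s and x of plug in the frame of tray between -0.118 and 0.118 m and y of plug in the frame of tray between -0.163 and 0.163 m and height (world z) of plug below 0.04 m and linear speed of plug below 0.02 m/s and distance of slim_bushing from where it was at the start of the episode below 0.02 m and angle between slim_bushing's own z axis and vertical below 0.1 rad); the robot touches nothing.
It fails at once if the spray bottle, tool jar or soil-crusted find is pushed more than 25 mm (distance of any of spray_bottle, tool_jar, clod from where it was at the start of the episode above 0.025 m).
It fails at once if the slimmer bushing is knocked over or carried off (angle between slim_bushing's own z axis and vertical above 0.6 rad or distance of slim_bushing from where it was at the start of the episode above 0.05 m).
It also fails if it takes over 67 s, if anything falls off the work surface, if the arm or the gripper's body presses on something with over 40 N, if the wrist force passes 120 N, or if a joint passes its speed limit or range.

ROBOT

A 7-joint arm with a two-finger parallel gripper is mounted at the origin on the work surface. World frame = base frame: x ahead of the robot, y to its left, z up, the work surface at z = 0. Lengths are in m, angles in rad, forces in N, time in s.
With the tool pointing down it reaches from about 0.425 to 0.875 m from the base axis. Payload 8.4 kg.
Tool frame: the origin (TCP) lies on the mounting face of the last link; the fingertips stand 182 mm ahead of it and the grasp point (between the pads) lies 164 mm ahead of it; z points along the fingers, y is the line along which they close (so a half turn about z gives the same grasp; the last joint's range is limited). The gripper opens to 87 mm and grips with 3 to 60 N. Pads are 19 mm wide; open, the fingers measure 117 mm over their backs; the gripper's body (75 mm by 190 mm) begins 51 mm behind the grasp point.
Start: joints at [-1.201, 0.333, 0.04, 1.465, -0.013, 1.343, -0.059], TCP at [0.294, 0.58, 0.405] pointing down, gripper open.
Joint ranges: [-2.58, 2.58], [-0.38, 2.09], [-1.3, 1.39], [0.25, 2.4], [-1.5, 4.64], [0.08, 2.09], [-2.65, 2.65]. Speed limits (rad/s): [2.22, 2.22, 2.79, 2.79, 3.14, 3.14, 3.14].

INTERFACE

Orientations are given as a unit quaternion [w, x, y, z].
In Python, from cell import arm gives the robot as it stands.
- The arm moves only by the tool send_path, called after "Call:" in YAML: its name, and indented under it one key for each argument. Schema: {"type":"object","properties":{"ticks":{"type":"array","items":{"type":"array","items":{"type":"array","items":{"type":"number"},"minItems":7,"maxItems":7},"minItems":1,"maxItems":20},"minItems":1,"maxItems":1},"grip_n":{"type":"number"},"only":{"type":"string"},"quiet":{"type":"boolean"},"lines":{"type":"string"}},"required":["ticks"],"additionalProperties":false}. ticks is a list that holds a single list of rows (three levels of brackets), with 1 to 20 rows, each of 7 numbers: dx, dy, dz in units of 20 mm, then a rotation vector rx, ry, rz in rad, then the finger opening in m; each row shifts and turns the commanded pose from where the row before left it, along the tool's axes as they then stand; what a row does not reach is not made up. A row lasts 1/12 s, in which the tool goes at most 0.0417 m and 0.125 rad, less where a joint would pass 70% of its speed; a pose out of reach is approached as far as the arm can. The fingers move at their own pace and stop on an object; grip_n is the grip in N (left out, the last holds). Time passes only in rows, so rows that do not move let the fingers close. The tool returns the time, the measured TCP pose, the force, the opening and the grip force at its end. only (a regular expression) keeps the lines of the reply that match it, lines (a string "A,B") keeps lines A to B, and quiet returns only ok. Input that does not fit is refused with a message, and nothing moves.
- arm.state(): the state, without advancing time (a new reading comes with each control period).
- arm.capture(name): name is "scene" or "top" or "wrist"; returns the picture (400x640x3 uint8, red, green, blue); there is no depth.
- arm.calibration(name): a dict with "K" (3x3 intrinsics, pixels), "dist" ([k1, k2, p1, p2, k3] as OpenCV has them; the pictures are not rectified), "rvec" (rotation vector, rad) and "tvec" (3), from world to camera coordinates, as OpenCV has them; the wrist camera has in their place "hand_eye" (4x4, takes a point from camera to tool coordinates, whose origin is the TCP and whose axes are the flange's). Camera axes: x right, y down, z forward; pixel columns grow to the right and rows downward; lengths in m; the calibration is good to about 2 mm. A picture is of the moment at which its call begins: read the wrist's pose just before it. calibration takes no time and is no camera call.
- arm.hand_in(): hands the job in; it is judged then, once.
The state is a dict: "time_s": time; "joints": joint angles; "qd": joint speeds; "effort": joint torques, N m; "tcp_pos": TCP position; "orientation": TCP orientation; "contact_force": force on the tool from outside, world axes, zero at the start; "wrist_torque": the same for the moment, N m; "finger_gap": finger opening in m; "grasp_force": force on a finger pad.
Only numpy, scipy, OpenCV 4.12 (cv2) and the standard library are available. Lean on these libraries where they do the work, as an engineer would, in place of code of your own. Each camera call takes 0.05 s, during which the arm holds its last target. There are 200 camera calls.

## Working session

There is one attempt and no reset: what is moved stays moved. The work goes in short steps, Python scripts to look and compute and a tool call to move; the robot and the scene stay as the last step left them, time stands still between calls to the robot, and variables do not carry over. Pictures are saved under pics/ and viewed, at most 10 in all, crops included, and the job is handed in when it is done.

```bash
ls; mkdir -p pics
```

Run:
```python
from cell import arm
import cv2,numpy as np
for n in("scene","top"):
    im=arm.capture(n); cv2.imwrite(f"pics/{n}0.png",im[:,:,::-1])
    c=arm.calibration(n); print(n,c)
c=arm.calibration("wrist");print(c)
print(arm.state())
```

```text
cell.py
pics
scene {'K': array([[402.29365327,   0.        , 318.82571161],
       [  0.        , 402.29365327, 197.42628638],
       [  0.        ,   0.        ,   1.        ]]), 'dist': array([-0.00998096,  0.        ,  0.        ,  0.        ,  0.        ]), 'rvec': array([ 1.80785179,  1.98000603, -0.59376433]), 'tvec': array([ 0.03865939, -0.46871629,  1.62308528])}
top {'K': array([[443.32011972,   0.        , 325.18975676],
       [  0.        , 443.32011972, 197.18213042],
       [  0.        ,   0.        ,   1.        ]]), 'dist': array([-0.08969692,  0.        ,  0.        ,  0.        ,  0.        ]), 'rvec': array([ 2.12663434, -2.14748317,  0.20649922]), 'tvec': array([-0.00448974,  0.61002501,  1.53145694])}
{'K': array([[319.62510898,   0.        , 324.33117902],
       [  0.        , 319.62510898, 199.18644174],
       [  0.        ,   0.        ,   1.        ]]), 'dist': array([-0.01181889,  0.        ,  0.        ,  0.        ,  0.        ]), 'hand_eye': array([[ 4.22542757e-04, -9.62716275e-01, -2.70512837e-01,
         7.34028065e-02],
       [ 9.99999298e
[... 256 characters left out ...]
ints': array([-1.20117292,  0.33383557,  0.03986577,  1.46617588, -0.01341036,
        1.34331101, -0.0584907 ]), 'qd': array([-0.00036072, -0.0007    , -0.00067581, -0.00230589, -0.00077233,
        0.00027167, -0.00076163]), 'effort': array([ 5.20705478e-03, -6.57815552e+01,  1.34111378e+00, -4.04705751e+01,
       -5.95251191e-02,  4.10296849e-02,  5.16635873e-05]), 'tcp_pos': array([0.29362339, 0.57972125, 0.40395434]), 'orientation': array([-1.28454260e-04,  2.32271458e-01,  9.72650726e-01, -7.20609097e-04]), 'contact_force': array([ 0.05610061, -1.32086499, -1.16136472]), 'wrist_torque': array([0.02664665, 0.02235295, 0.03030864]), 'grasp_force': 0.0, 'finger_gap': 0.08676518432878949}
```

View pics/scene0.png

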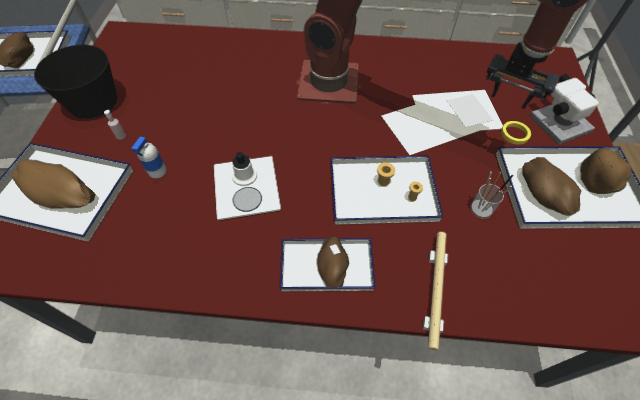

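View pics/top0.png

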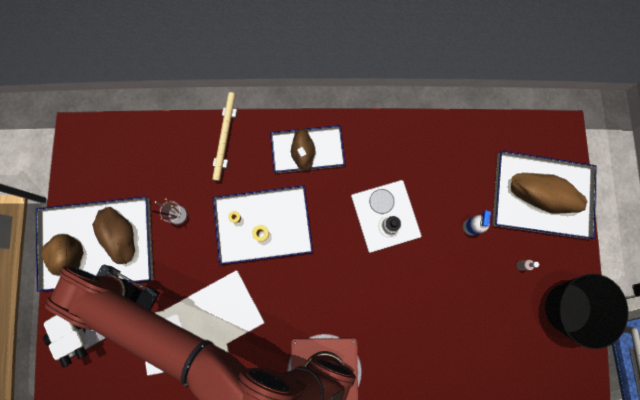

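The scene view shows the plug grip at (241,158), the larger bushing at (386,171) and the slim one at (416,187). In the top view they are at (393,225), (261,233) and (235,217). Top tray corners: (214,197), (303,187), (312,252), (220,263).

Create h.py:
```python
from cell import arm
import cv2,numpy as np
from scipy.spatial.transform import Rotation as R
def campose(n,st=None):
    c=arm.calibration(n)
    if n!="wrist":
        M=cv2.Rodrigues(c["rvec"])[0]; return c,M.T,-M.T@c["tvec"]
    q=st["orientation"]; T=R.from_quat([q[1],q[2],q[3],q[0]]).as_matrix(); H=c["hand_eye"]
    return c,T@H[:3,:3],T@H[:3,3]+st["tcp_pos"]
def ray(n,uv,st=None):
    c,A,o=campose(n,st)
    p=cv2.undistortPoints(np.array([[uv]],float),c["K"],c["dist"])[0,0]
    d=A@np.r_[p,1]; return o,d/np.linalg.norm(d)
def atz(r,z): return r[0]+r[1]*(z-r[0][2])/r[1][2]
def tri(rs):
    S=sum(np.eye(3)-np.outer(d,d) for o,d in rs); b=sum((np.eye(3)-np.outer(d,d))@o for o,d in rs)
    x=np.linalg.solve(S,b); return x,[np.linalg.norm(np.cross(x-o,d)) for o,d in rs]
def proj(n,X,st=None):
    c,A,o=campose(n,st); M=A.T
    return cv2.projectPoints(np.array(X,float).reshape(-1,1,3),cv2.Rodrigues(M)[0],-M@o,c["K"],c["dist"])[0].reshape(-1,2)
def rows(st,target,):
    "offset to world TCP target in tool axes"
    q=st["orientation"]; return R.from_quat([q[1],q[2],q[3],q[0]]).inv().apply(np.array(target)-st["tcp_pos"])
```

Run:
```python
from h import *
for nm,s,t,z in(("big",(386,167),(261,233),.07),("slim",(416,184),(235,217),.068),("plug",(240,155),(393,225),.128)):
    print(nm,*[np.round(v,3) for v in tri([ray("scene",s),ray("top",t)])],atz(ray("scene",s),z).round(3),atz(ray("top",t),z).round(3))
for p in((214,197),(303,187),(312,252),(220,263)): print("tray",atz(ray("top",p),.03).round(3))
for p in((353,192),(403,181),(420,237),(370,251)): print("plate",atz(ray("top",p),.018).round(3))
print("bottle",atz(ray("top",(482,220)),.15).round(3),"jar",atz(ray("top",(168,208)),.15).round(3),"clod",atz(ray("top",(303,150)),.06).round(3))
def seg(im):
    h=cv2.cvtColor(im,cv2.COLOR_RGB2HSV); return cv2.inRange(h,(12,90,70),(32,255,255))
im=cv2.imread("pics/top0.png")[150:270,190:430]; cv2.imwrite("pics/c.png",cv2.resize(im,None,fx=3,fy=3,interpolation=cv2.INTER_CUBIC))
st=arm.state();q=st["orientation"];print(R.from_quat([q[1],q[2],q[3],q[0]]).as_matrix().round(3))
```

```text
big [0.481 0.217 0.079] [0.002 0.002] [0.473 0.22  0.07 ] [0.482 0.215 0.07 ]
slim [0.538 0.309 0.078] [0.003 0.003] [0.531 0.314 0.068] [0.539 0.308 0.068]
plug [ 0.501 -0.242  0.112] [0.001 0.001] [ 0.514 -0.238  0.128] [ 0.499 -0.238  0.128]
tray [0.618 0.394 0.03 ]
tray [0.653 0.07  0.03 ]
tray [0.417 0.038 0.03 ]
tray [0.38  0.365 0.03 ]
plate [ 0.635 -0.113  0.018]
plate [ 0.675 -0.3    0.018]
plate [ 0.467 -0.354  0.018]
plate [ 0.419 -0.17   0.018]
bottle [ 0.51  -0.538  0.15 ] jar [0.56 0.52 0.15] clod [0.784 0.068 0.06 ]
[[-0.892  0.452 -0.001]
 [ 0.452  0.892 -0.001]
 [-0.    -0.001 -1.   ]]
```
Plan: 67 s, no time concern much: 1 row moves up to 4.17cm (0.5 m/s). Distances ~0.8 m start → plug. But limit 20 rows per call (1.67s). Total 67 s = 800 rows. Fine.

The rows are not in the units I measure in: shifts go in units of 20 mm. I convert before sending: -0.036 m is -1.8, 0.019 m is 0.95.

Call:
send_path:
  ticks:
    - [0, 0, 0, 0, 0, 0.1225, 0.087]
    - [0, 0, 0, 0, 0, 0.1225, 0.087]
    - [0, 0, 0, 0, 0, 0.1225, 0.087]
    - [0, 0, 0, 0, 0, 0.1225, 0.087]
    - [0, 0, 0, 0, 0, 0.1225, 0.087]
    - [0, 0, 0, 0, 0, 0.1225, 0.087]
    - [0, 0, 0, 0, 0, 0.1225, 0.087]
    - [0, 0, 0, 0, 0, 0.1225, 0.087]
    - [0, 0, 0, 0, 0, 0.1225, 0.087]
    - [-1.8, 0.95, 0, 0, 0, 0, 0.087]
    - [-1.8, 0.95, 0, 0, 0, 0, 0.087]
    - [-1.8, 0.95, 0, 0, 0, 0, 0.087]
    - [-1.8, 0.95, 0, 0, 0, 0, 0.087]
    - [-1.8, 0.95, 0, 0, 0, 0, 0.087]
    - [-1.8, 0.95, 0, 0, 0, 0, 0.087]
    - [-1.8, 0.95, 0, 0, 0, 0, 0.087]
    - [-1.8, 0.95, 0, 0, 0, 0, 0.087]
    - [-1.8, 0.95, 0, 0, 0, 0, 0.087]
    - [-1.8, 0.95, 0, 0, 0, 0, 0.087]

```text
refused: ticks: the value is too long (schema: maxItems 1). Nothing was moved.
```

Nothing moved. I misread the format; it is a list holding one list of rows, three levels of brackets. Resending.

Call:
send_path:
  ticks:
    - [[0, 0, 0, 0, 0, 0.1225, 0.087], [0, 0, 0, 0, 0, 0.1225, 0.087], [0, 0, 0, 0, 0, 0.1225, 0.087], [0, 0, 0, 0, 0, 0.1225, 0.087], [0, 0, 0, 0, 0, 0.1225, 0.087], [0, 0, 0, 0, 0, 0.1225, 0.087], [0, 0, 0, 0, 0, 0.1225, 0.087], [0, 0, 0, 0, 0, 0.1225, 0.087], [0, 0, 0, 0, 0, 0.1225, 0.087], [-1.8, 0.95, 0, 0, 0, 0, 0.087], [-1.8, 0.95, 0, 0, 0, 0, 0.087], [-1.8, 0.95, 0, 0, 0, 0, 0.087], [-1.8, 0.95, 0, 0, 0, 0, 0.087], [-1.8, 0.95, 0, 0, 0, 0, 0.087], [-1.8, 0.95, 0, 0, 0, 0, 0.087], [-1.8, 0.95, 0, 0, 0, 0, 0.087], [-1.8, 0.95, 0, 0, 0, 0, 0.087], [-1.8, 0.95, 0, 0, 0, 0, 0.087], [-1.8, 0.95, 0, 0, 0, 0, 0.087]]

```text
time_s: 1.68
tcp_pos: [0.4839, 0.2177, 0.4047]
orientation: [-0.0, 0.707, 0.707, 0.0]
contact_force: [0.7, 1.3, 0.2]
finger_gap: 0.087
grasp_force: 0.0
```

Call:
send_path:
  ticks:
    - [[0, 0, 0, 0, 0, 0, 0.087], [0, 0, 0, 0, 0, 0, 0.087], [0, 0, 0, 0, 0, 0, 0.087]]

```text
time_s: 1.93
tcp_pos: [0.4833, 0.22, 0.4045]
orientation: [-0.0, 0.707, 0.707, -0.0]
contact_force: [-0.1, 1.2, -0.6]
finger_gap: 0.0869
grasp_force: 0.0
```

Run:
```python
from h import *
import pickle
st=arm.state(); im=arm.capture("wrist"); pickle.dump((st,im),open("w1.pkl","wb"))
cv2.imwrite("pics/w1.png",im[:,:,::-1]); print(st)
```

```text
{'time_s': 1.9333, 'joints': array([-0.92622374,  0.08583513,  0.44460689,  1.77349329, -0.03875621,
        1.29129095, -0.47314562]), 'qd': array([-0.02158386,  0.00587545, -0.02334025, -0.00300277, -0.00225557,
       -0.00139926, -0.00146767]), 'effort': array([ 2.01164693e+00, -4.22078562e+01,  3.42993647e+00, -3.98495901e+01,
        1.89640545e-01,  1.56408671e-02,  6.49412605e-02]), 'tcp_pos': array([0.4832623 , 0.22002459, 0.40450043]), 'orientation': array([-2.53777245e-04,  7.07394654e-01,  7.06818719e-01, -1.91898439e-04]), 'contact_force': array([-0.05178815,  1.22430862, -0.57641186]), 'wrist_torque': array([-0.07976607,  0.05306179,  0.05430678]), 'grasp_force': 0.0, 'finger_gap': 0.08686411498645044}
```

View pics/w1.png

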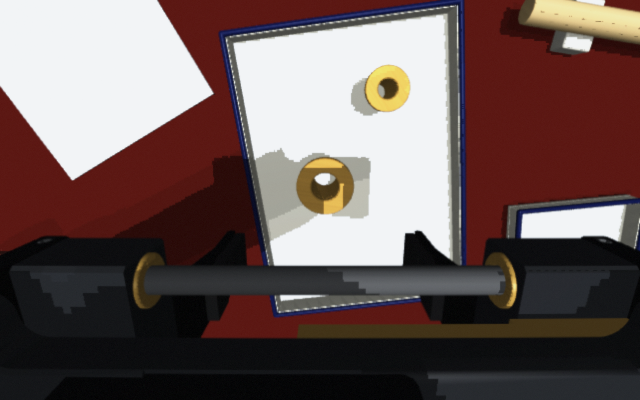

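The wrist view shows the larger bushing's flange centred at about (325,186) and the slim one's at (387,88). I'll take a second wrist view on the way to the stand.

Add to h.py:
```python
def ell(im,near,lo=(12,90,60),hi=(32,255,255)):
    m=cv2.inRange(cv2.cvtColor(im,cv2.COLOR_RGB2HSV),lo,hi)
    m=cv2.morphologyEx(m,cv2.MORPH_CLOSE,np.ones((3,3)))
    cs=[c for c in cv2.findContours(m,cv2.RETR_EXTERNAL,cv2.CHAIN_APPROX_NONE)[0] if len(c)>20]
    c=min(cs,key=lambda c:np.linalg.norm(c.reshape(-1,2).mean(0)-near))
    return cv2.fitEllipse(cv2.convexHull(c))
```

```text
(no output)
```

Call:
send_path:
  ticks:
    - [[-2, 0, 0, 0, 0, 0, 0.087], [-2, 0, 0, 0, 0, 0, 0.087], [-2, 0, 0, 0, 0, 0, 0.087], [0, 0, 0, 0, 0, 0, 0.087], [0, 0, 0, 0, 0, 0, 0.087], [0, 0, 0, 0, 0, 0, 0.087]]

```text
time_s: 2.48
tcp_pos: [0.4831, 0.1013, 0.4048]
orientation: [-0.0, 0.707, 0.708, 0.0]
contact_force: [-0.7, 0.8, 0.5]
finger_gap: 0.0872
grasp_force: 0.0
```

Run:
```python
from h import *
import pickle
a,ia=pickle.load(open("w1.pkl","rb"))
b=arm.state(); ib=arm.capture("wrist"); pickle.dump((b,ib),open("w2.pkl","wb"))
e1=ell(ia,(325,186)); s=ell(ia,(387,88)); g=proj("wrist",[atz(ray("wrist",e1[0],a),.074)],b)[0]; e2=ell(ib,g)
print(e1,s,g,e2)
print(tri([ray("wrist",e1[0],a),ray("wrist",e2[0],b)]),atz(ray("wrist",e1[0],a),.074),atz(ray("wrist",e2[0],b),.074),"slim",atz(ray("wrist",s[0],a),.072))
cv2.imwrite("pics/w2.png",ib[:,:,::-1])
```

```text
((324.63189697265625, 185.29701232910156), (56.88315963745117, 56.88642501831055), 71.61780548095703) ((386.89251708984375, 88.0519027709961), (43.89280319213867, 47.433494567871094), 30.77991485595703) [324.82420873  57.12430309] ((324.691650390625, 58.06084060668945), (62.949493408203125, 68.41065979003906), 1.9045106172561646)
(array([0.48412965, 0.22078847, 0.0719289 ]), [np.float64(5.844232070269019e-05), np.float64(5.8442320702734565e-05)]) [0.48418668 0.22127213 0.074     ] [0.48406876 0.22048768 0.074     ] slim [0.54202777 0.31347247 0.072     ]
```

Call:
send_path:
  ticks:
    - [[-1.9, 0.1, 0, 0, 0, 0, 0.087], [-1.9, 0.1, 0, 0, 0, 0, 0.087], [-1.9, 0.1, 0, 0, 0, 0, 0.087], [-1.9, 0.1, 0, 0, 0, 0, 0.087], [-1.9, 0.1, 0, 0, 0, 0, 0.087], [-1.9, 0.1, 0, 0, 0, 0, 0.087], [-1.9, 0.1, 0, 0, 0, 0, 0.087], [-1.9, 0.1, 0, 0, 0, 0, 0.087], [-1.9, 0.1, 0, 0, 0, 0, 0.087], [0, 0, 0, 0, 0, 0, 0.087], [0, 0, 0, 0, 0, 0, 0.087], [0, 0, 0, 0, 0, 0, 0.087]]

```text
time_s: 3.53
tcp_pos: [0.5023, -0.2406, 0.4042]
orientation: [-0.0, 0.707, 0.708, -0.0]
contact_force: [0.0, 1.8, -0.9]
finger_gap: 0.0871
grasp_force: 0.0
```

```bash
python3 -c "
from h import *
import pickle
b=arm.state(); ib=arm.capture('wrist'); pickle.dump((b,ib),open('w3.pkl','wb'));cv2.imwrite('pics/w3.png',ib[:,:,::-1])"
```

Call:
send_path:
  ticks:
    - [[-1.75, 0, 0, 0, 0, 0, 0.087], [-1.75, 0, 0, 0, 0, 0, 0.087], [0, 0, 0, 0, 0, 0, 0.087], [0, 0, 0, 0, 0, 0, 0.087], [0, 0, 0, 0, 0, 0, 0.087]]

```text
time_s: 4.0
tcp_pos: [0.5021, -0.3106, 0.4045]
orientation: [-0.0, 0.706, 0.708, 0.0]
contact_force: [0.0, 0.1, -0.2]
finger_gap: 0.087
grasp_force: 0.0
```

```bash
python3 -c "
from h import *
import pickle
b=arm.state(); ib=arm.capture('wrist'); pickle.dump((b,ib),open('w4.pkl','wb'))
a=cv2.imread('pics/w3.png')
cv2.imwrite('pics/w34.png',np.hstack([a[:300,140:520],ib[:300,140:520,::-1]]))"
```

```text
(no output)
```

View pics/w34.png

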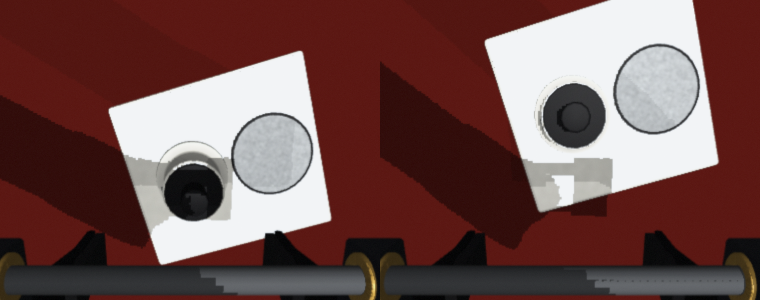

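Left (view 3, crop offset 140): cap at about (193,192). Right (view 4): cap and grip are concentric near (334,116) in full-image pixels, with the boss rim around them. I'll fit the dark cap in both.

Run:
```python
from h import *
import pickle
a,ia=pickle.load(open("w3.pkl","rb"));b,ib=pickle.load(open("w4.pkl","rb"))
def cap(im,near):
    h=cv2.cvtColor(im,cv2.COLOR_RGB2HSV); m=((h[:,:,2]<75)&(h[:,:,1]<90)).astype(np.uint8)
    m[235:]=0; m=cv2.morphologyEx(m,cv2.MORPH_OPEN,np.ones((5,5)))
    c=min(cv2.findContours(m,0,1)[0],key=lambda c:np.linalg.norm(c.reshape(-1,2).mean(0)-near))
    return cv2.fitEllipse(cv2.convexHull(c))
e1=cap(ia,(333,192));e2=cap(ib,(334,116));print(e1,e2)
r1,r2=ray("wrist",e1[0],a),ray("wrist",e2[0],b)
print(tri([r1,r2]),atz(r1,.096),atz(r2,.096),"griptop",atz(ray("wrist",(334,117),b),.128))
# disc, plate corners -> stand frame sanity
for p in((485+-240,40),(692-240,0),(718-240,162),(541-240,212)): print(atz(ray("wrist",p,b),.018).round(4))
```

```text
((333.1773681640625, 192.04937744140625), (56.327842712402344, 58.81010055541992), 86.7009506225586) ((333.699951171875, 115.34274291992188), (61.52899169921875, 63.31415557861328), 9.617635726928711)
(array([ 0.51097369, -0.24105167,  0.09426176]), [np.float64(4.317694897763272e-05), np.float64(4.31769489775204e-05)]) [ 0.5109676  -0.24060708  0.096     ] [ 0.51088064 -0.24102515  0.096     ] griptop [ 0.5102092  -0.24179059  0.128     ]
[ 0.4192 -0.1656  0.018 ]
[ 0.6329 -0.1274  0.018 ]
[ 0.6809 -0.294   0.018 ]
[ 0.4748 -0.3552  0.018 ]
```

To row units: 0.03 m is 1.5, 0.0045 m is 0.225.

Call:
send_path:
  ticks:
    - [[1.75, 0.225, 0, 0, 0, 0, 0.087], [1.75, 0.225, 0, 0, 0, 0, 0.087], [0, 0, 1.5, 0, 0, 0, 0.06], [0, 0, 1.5, 0, 0, 0, 0.06], [0, 0, 1.5, 0, 0, 0, 0.06], [0, 0, 1, 0, 0, 0, 0.06], [0, 0, 0.525, 0, 0, 0, 0.06], [0, 0, 0, 0, 0, 0, 0.06], [0, 0, 0, 0, 0, 0, 0.06], [0, 0, 0, 0, 0, 0, 0], [0, 0, 0, 0, 0, 0, 0], [0, 0, 0, 0, 0, 0, 0], [0, 0, 0, 0, 0, 0, 0], [0, 0, 0, 0, 0, 0, 0], [0, 0, 0, 0, 0, 0, 0], [0, 0, 0, 0, 0, 0, 0], [0, 0, 0, 0, 0, 0, 0]]
  grip_n: 20

```text
time_s: 5.47
tcp_pos: [0.5103, -0.2423, 0.2844]
orientation: [0.0, 0.707, 0.707, 0.0]
contact_force: [-0.5, 1.0, 2.1]
finger_gap: 0.0232
grasp_force: 20.0
```

To row units: -0.035 m is -1.75, -0.03 m is -1.5.

Call:
send_path:
  ticks:
    - [[0, 0, -1, 0, 0, 0, 0], [0, 0, -1.5, 0, 0, 0, 0], [0, 0, -1.75, 0, 0, 0, 0], [0, 0, -1.75, 0, 0, 0, 0], [-1.75, 0, 0, 0, 0, 0, 0], [-1.75, 0, 0, 0, 0, 0, 0], [0, 0, 0, 0, 0, 0, 0], [0, 0, 0, 0, 0, 0, 0], [0, 0, 0, 0, 0, 0, 0]]

```text
time_s: 6.22
tcp_pos: [0.5101, -0.3122, 0.4038]
orientation: [-0.0, 0.708, 0.707, -0.0]
contact_force: [-0.5, -0.6, -0.6]
finger_gap: 0.0234
grasp_force: 20.0
```

```bash
python3 -c "
from h import *
import pickle
b=arm.state(); ib=arm.capture('wrist'); pickle.dump((b,ib),open('w5.pkl','wb'))"
```

Call:
send_path:
  ticks:
    - [[-1.5, 0, 0, 0, 0, 0, 0], [-1.5, 0, 0, 0, 0, 0, 0], [0, 0, 0, 0, 0, 0, 0], [0, 0, 0, 0, 0, 0, 0], [0, 0, 0, 0, 0, 0, 0]]

```text
time_s: 6.68
tcp_pos: [0.5107, -0.3712, 0.4039]
orientation: [-0.0, 0.707, 0.707, 0.0]
contact_force: [0.4, 0.2, -0.3]
finger_gap: 0.0232
grasp_force: 20.0
```

```bash
python3 -c "
from h import *
import pickle
b=arm.state(); ib=arm.capture('wrist'); pickle.dump((b,ib),open('w6.pkl','wb'))
_,ia=pickle.load(open('w5.pkl','rb'))
cv2.imwrite('pics/w56.png',np.hstack([ia[:300,140:520,::-1],ib[:300,140:520,::-1]]))"
```

```text
(no output)
```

View pics/w56.png

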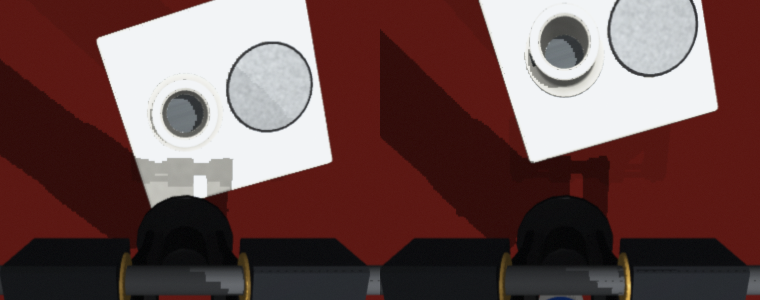

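Left: bore mouth at about (324,114) full-image. Right: at about (324,42), the plug hangs in the grip. I'll fit the bore ellipse now.

Run:
```python
from h import *
import pickle
for t in (130,160,190,215):
    rs=[];es=[]
    for f,n in(("w5.pkl",(324,114)),("w6.pkl",(324,42))):
        s,im=pickle.load(open(f,"rb")); g=cv2.GaussianBlur(im.max(2),(3,3),0)
        m=(g<t).astype(np.uint8); m[int(n[1])+42:]=0
        cs=[c for c in cv2.findContours(m,0,1)[0] if 300<cv2.contourArea(c)<5000]
        c=min(cs,key=lambda c:np.linalg.norm(c.reshape(-1,2).mean(0)-n))
        e=cv2.fitEllipse(cv2.convexHull(c)); es.append(np.round([*e[0],*e[1]],1)); rs.append(ray("wrist",e[0],s))
    x,err=tri(rs); print(t,es,x.round(4),np.round(err,4),[atz(r,.09).round(4) for r in rs])
```

```text
130 [array([324.7, 113.2,  44.3,  45.7]), array([324.1,  41.5,  47.1,  50.8])] [ 0.5111 -0.2412  0.0892] [0. 0.] [array([ 0.5111, -0.2412,  0.09  ]), array([ 0.5111, -0.2413,  0.09  ])]
160 [array([324.7, 113.3,  45.5,  46.9]), array([324.1,  41.6,  48.2,  52.2])] [ 0.5111 -0.2412  0.0889] [0. 0.] [array([ 0.5111, -0.2412,  0.09  ]), array([ 0.511 , -0.2414,  0.09  ])]
190 [array([324.7, 113.2,  46.8,  48.1]), array([324.1,  41.5,  49.3,  53.5])] [ 0.5111 -0.2411  0.0888] [0. 0.] [array([ 0.5111, -0.2411,  0.09  ]), array([ 0.5111, -0.2414,  0.09  ])]
215 [array([325. , 112.9,  48.7,  49.6]), array([324.4,  41.4,  51.8,  55.6])] [ 0.5113 -0.2409  0.0881] [0. 0.] [array([ 0.5113, -0.2409,  0.09  ]), array([ 0.5113, -0.2412,  0.09  ])]
```

To row units: 0.0397 m is 1.985, 0.002 m is 0.1.

Call:
send_path:
  ticks:
    - [[1.985, 0.1, 0, 0, 0, 0, 0], [1.985, 0.1, 0, 0, 0, 0, 0], [1.985, 0.1, 0, 0, 0, 0, 0], [1.985, 0.1, 0, 0, 0, 0, 0], [1.985, 0.1, 0, 0, 0, 0, 0], [1.985, 0.1, 0, 0, 0, 0, 0], [1.985, 0.1, 0, 0, 0, 0, 0], [1.985, 0.1, 0, 0, 0, 0, 0], [1.985, 0.1, 0, 0, 0, 0, 0], [1.985, 0.1, 0, 0, 0, 0, 0], [1.985, 0.1, 0, 0, 0, 0, 0], [1.985, 0.1, 0, 0, 0, 0, 0], [0, 0, 2, 0, 0, 0, 0], [0, 0, 2, 0, 0, 0, 0], [0, 0, 2, 0, 0, 0, 0], [0, 0, 1.5, 0, 0, 0, 0], [0, 0, 1, 0, 0, 0, 0], [0, 0, 0.4, 0, 0, 0, 0], [0, 0, 0, 0, 0, 0, 0], [0, 0, 0, 0, 0, 0, 0]]

```text
time_s: 8.4
tcp_pos: [0.5346, 0.1049, 0.2272]
orientation: [0.0, 0.707, 0.707, 0.0]
contact_force: [-0.2, 0.2, -0.5]
finger_gap: 0.0234
grasp_force: 20.0
```

Call:
send_path:
  ticks:
    - [[0, 0, 0.1, 0, 0, 0, 0], [0, 0, 0.1, 0, 0, 0, 0], [0, 0, 0.075, 0, 0, 0, 0], [0, 0, 0.05, 0, 0, 0, 0], [0, 0, 0, 0, 0, 0, 0], [0, 0, 0, 0, 0, 0, 0]]

```text
time_s: 8.9
tcp_pos: [0.5348, 0.1041, 0.2204]
orientation: [0.0, 0.707, 0.707, 0.001]
contact_force: [-0.3, -0.3, 5.1]
finger_gap: 0.023
grasp_force: 20.0
```

To row units: 0.039 m is 1.95, -0.035 m is -1.75.

Call:
send_path:
  ticks:
    - [[0, 0, 0, 0, 0, 0, 0.06], [0, 0, 0, 0, 0, 0, 0.06], [0, 0, 0, 0, 0, 0, 0.06], [0, 0, -1.5, 0, 0, 0, 0.06], [0, 0, -1.75, 0, 0, 0, 0.087], [0, 0, -1.75, 0, 0, 0, 0.087], [1.95, -0.85, 0, 0, 0, 0, 0.087], [1.95, -0.85, 0, 0, 0, 0, 0.087], [1.95, -0.85, 0, 0, 0, 0, 0.087], [0, 0, 0, 0, 0, 0, 0.087], [0, 0, 0, 0, 0, 0, 0.087], [0, 0, 0, 0, 0, 0, 0.087]]

```text
time_s: 9.9
tcp_pos: [0.4845, 0.2185, 0.3196]
orientation: [0.0, 0.707, 0.707, -0.0]
contact_force: [0.1, -0.5, -0.1]
finger_gap: 0.086
grasp_force: 0.0
```

Run:
```python
from h import *
st=arm.state(); im=arm.capture("wrist"); cv2.imwrite("pics/w7.png",im[:,:,::-1])
print(rows(st,(.4841,.2208,.233)))
```

```text
[ 0.00239359 -0.0004275   0.0865944 ]
```

View pics/w7.png

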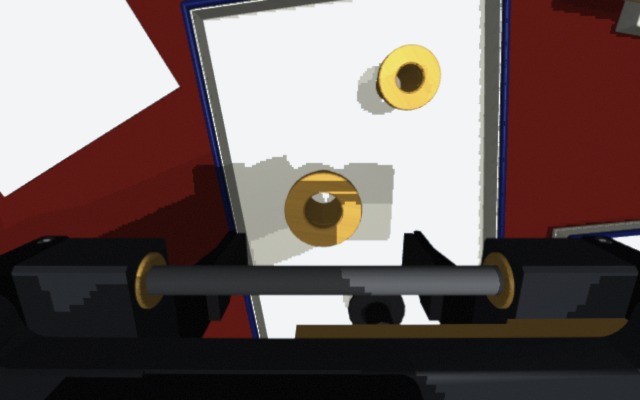

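The plug stands in the tray at about (376,310). The larger bushing at (323,209) is untouched and centred between the fingers. Next I descend and grip its flange.

To row units: 0.03 m is 1.5, 0.025 m is 1.25.

Call:
send_path:
  ticks:
    - [[0.115, 0, 1.25, 0, 0, 0, 0.087], [0, 0, 1.5, 0, 0, 0, 0.087], [0, 0, 1, 0, 0, 0, 0.087], [0, 0, 0.575, 0, 0, 0, 0.087], [0, 0, 0, 0, 0, 0, 0.087], [0, 0, 0, 0, 0, 0, 0.087], [0, 0, 0, 0, 0, 0, 0], [0, 0, 0, 0, 0, 0, 0], [0, 0, 0, 0, 0, 0, 0], [0, 0, 0, 0, 0, 0, 0], [0, 0, 0, 0, 0, 0, 0], [0, 0, 0, 0, 0, 0, 0], [0, 0, 0, 0, 0, 0, 0], [0, 0, 0, 0, 0, 0, 0]]
  grip_n: 45

```text
time_s: 11.12
tcp_pos: [0.4845, 0.2212, 0.2336]
orientation: [-0.0, 0.707, 0.707, 0.0]
contact_force: [-2.8, -0.4, 6.0]
finger_gap: 0.0568
grasp_force: 45.0
```

To row units: -0.0385 m is -1.925, -0.03 m is -1.5.

Call:
send_path:
  ticks:
    - [[0, 0, -0.75, 0, 0, 0, 0], [0, 0, -1.5, 0, 0, 0, 0], [0, 0, -1.75, 0, 0, 0, 0], [0, 0, -1.75, 0, 0, 0, 0], [0, 0, -1.75, 0, 0, 0, 0], [-1.925, 0.11, 0, 0, 0, 0, 0], [-1.925, 0.11, 0, 0, 0, 0, 0], [-1.925, 0.11, 0, 0, 0, 0, 0], [-1.925, 0.11, 0, 0, 0, 0, 0], [-1.925, 0.11, 0, 0, 0, 0, 0], [-1.925, 0.11, 0, 0, 0, 0, 0], [-1.925, 0.11, 0, 0, 0, 0, 0], [-1.925, 0.11, 0, 0, 0, 0, 0], [-1.925, 0.11, 0, 0, 0, 0, 0], [-1.925, 0.11, 0, 0, 0, 0, 0], [-1.925, 0.11, 0, 0, 0, 0, 0], [-1.925, 0.11, 0, 0, 0, 0, 0], [0, 0, 0, 0, 0, 0, 0], [0, 0, 0, 0, 0, 0, 0], [0, 0, 0, 0, 0, 0, 0]]

```text
time_s: 12.78
tcp_pos: [0.5104, -0.241, 0.3823]
orientation: [-0.001, 0.708, 0.707, -0.001]
contact_force: [-0.0, 1.3, -5.6]
finger_gap: 0.0566
grasp_force: 45.0
```

Run:
```python
from h import *
st=arm.state(); print(rows(st,(.5111,-.2412,.3236)))
im=arm.capture("wrist"); s=arm.capture("scene"); 
cv2.imwrite("pics/w8.png",np.hstack([im[150:350,150:500,::-1],cv2.resize(s[80:230,180:330,::-1],(300,200))[:, :300]]))
```

```text
[-0.00021434  0.00085593  0.05871941]
```

View pics/w8.png

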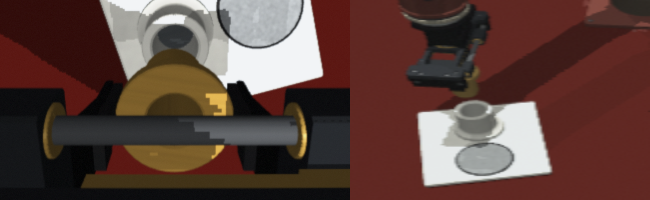

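The bushing is held upright above the bore. I lower it now: quickly to the mouth, then slowly.

To row units: 0.02 m is 1, 0.012 m is 0.6.

Call:
send_path:
  ticks:
    - [[0, 0.03, 1, 0, 0, 0, 0], [0, 0, 1, 0, 0, 0, 0], [0, 0, 0.6, 0, 0, 0, 0], [0, 0, 0.2, 0, 0, 0, 0], [0, 0, 0.15, 0, 0, 0, 0], [0, 0, 0.15, 0, 0, 0, 0], [0, 0, 0.15, 0, 0, 0, 0], [0, 0, 0.15, 0, 0, 0, 0], [0, 0, 0.15, 0, 0, 0, 0], [0, 0, 0, 0, 0, 0, 0], [0, 0, 0, 0, 0, 0, 0]]

```text
time_s: 13.8
tcp_pos: [0.5113, -0.241, 0.3123]
orientation: [-0.0, 0.707, 0.707, -0.0]
contact_force: [0.3, -0.5, -5.1]
finger_gap: 0.0565
grasp_force: 45.0
```

Call:
send_path:
  ticks:
    - [[0, 0, 0.125, 0, 0, 0, 0], [0, 0, 0.125, 0, 0, 0, 0], [0, 0, 0.125, 0, 0, 0, 0], [0, 0, 0.125, 0, 0, 0, 0], [0, 0, 0, 0, 0, 0, 0]]

```text
time_s: 14.22
tcp_pos: [0.5112, -0.2408, 0.3016]
orientation: [-0.0, 0.707, 0.707, -0.0]
contact_force: [-0.4, -0.4, -5.8]
finger_gap: 0.0567
grasp_force: 45.0
```

Call:
send_path:
  ticks:
    - [[0, 0, 0.125, 0, 0, 0, 0], [0, 0, 0.125, 0, 0, 0, 0], [0, 0, 0.125, 0, 0, 0, 0], [0, 0, 0.125, 0, 0, 0, 0], [0, 0, 0.125, 0, 0, 0, 0], [0, 0, 0.125, 0, 0, 0, 0], [0, 0, 0, 0, 0, 0, 0], [0, 0, 0, 0, 0, 0, 0]]

```text
time_s: 14.88
tcp_pos: [0.5112, -0.241, 0.2871]
orientation: [-0.0, 0.707, 0.707, -0.0]
contact_force: [-0.2, -0.4, -6.8]
finger_gap: 0.0565
grasp_force: 45.0
```

Call:
send_path:
  ticks:
    - [[0, 0, 0.08, 0, 0, 0, 0], [0, 0, 0.08, 0, 0, 0, 0], [0, 0, 0.08, 0, 0, 0, 0], [0, 0, 0.08, 0, 0, 0, 0], [0, 0, 0.08, 0, 0, 0, 0], [0, 0, 0, 0, 0, 0, 0]]

```text
time_s: 15.38
tcp_pos: [0.5113, -0.2412, 0.2802]
orientation: [-0.0, 0.707, 0.707, 0.0]
contact_force: [-4.6, 3.2, 8.3]
finger_gap: 0.0565
grasp_force: 45.0
```

Call:
send_path:
  ticks:
    - [[0, 0, 0, 0, 0, 0, 0.087], [0, 0, 0, 0, 0, 0, 0.087], [0, 0, 0, 0, 0, 0, 0.087], [0, 0, 0, 0, 0, 0, 0.087], [0, 0, -1, 0, 0, 0, 0.087], [0, 0, -1, 0, 0, 0, 0.087], [0, 0, 0, 0, 0, 0, 0.03], [0, 0, 0, 0, 0, 0, 0.03], [0, 0, 0, 0, 0, 0, 0.03], [0, 0, 0, 0, 0, 0, 0.03], [0, 0, 0, 0, 0, 0, 0.03], [0, 0, 0, 0, 0, 0, 0.03]]
  grip_n: 30

```text
time_s: 16.38
tcp_pos: [0.5111, -0.2409, 0.3187]
orientation: [-0.0, 0.707, 0.707, -0.0]
contact_force: [0.6, 0.4, -0.5]
finger_gap: 0.0548
grasp_force: 0.0
```

To row units: 0.008 m is 0.4, 0.004 m is 0.2.

Call:
send_path:
  ticks:
    - [[0, 0, 0, 0, 0, 0, 0.03], [0, 0, 0, 0, 0, 0, 0.03], [0, 0, 0, 0, 0, 0, 0.03], [0, 0, 0, 0, 0, 0, 0.03], [0, 0, 0.4, 0, 0, 0, 0.03], [0, 0, 0.2, 0, 0, 0, 0.03], [0, 0, 0.08, 0, 0, 0, 0.03], [0, 0, 0.08, 0, 0, 0, 0.03], [0, 0, 0.08, 0, 0, 0, 0.03], [0, 0, 0.08, 0, 0, 0, 0.03], [0, 0, 0.08, 0, 0, 0, 0.03], [0, 0, 0.08, 0, 0, 0, 0.03]]

```text
time_s: 17.38
tcp_pos: [0.5112, -0.2412, 0.2982]
orientation: [-0.0, 0.707, 0.707, 0.0]
contact_force: [-3.6, 2.6, 9.4]
finger_gap: 0.0303
grasp_force: 4.7
```

Call:
send_path:
  ticks:
    - [[0, 0, 0.08, 0, 0, 0, 0.03], [0, 0, 0.08, 0, 0, 0, 0.03], [0, 0, 0.08, 0, 0, 0, 0.03], [0, 0, 0.08, 0, 0, 0, 0.03], [0, 0, 0.08, 0, 0, 0, 0.03], [0, 0, 0.08, 0, 0, 0, 0.03], [0, 0, 0.08, 0, 0, 0, 0.03], [0, 0, 0.08, 0, 0, 0, 0.03]]

```text
time_s: 18.05
tcp_pos: [0.5112, -0.2412, 0.2855]
orientation: [-0.0, 0.707, 0.707, 0.0]
contact_force: [-3.2, 2.3, 8.8]
finger_gap: 0.0298
grasp_force: 4.7
```

Call:
send_path:
  ticks:
    - [[0, 0, 0.08, 0, 0, 0, 0.03], [0, 0, 0.08, 0, 0, 0, 0.03], [0, 0, 0.05, 0, 0, 0, 0.03], [0, 0, 0, 0, 0, 0, 0.03]]

```text
time_s: 18.38
tcp_pos: [0.5112, -0.2414, 0.2826]
orientation: [-0.001, 0.707, 0.707, 0.001]
contact_force: [-10.4, 5.4, 27.4]
finger_gap: 0.0301
grasp_force: 13.4
```

Force jumped from 9 to 27 N at the expected height, so the flange is seated. I retreat and check.

Call:
send_path:
  ticks:
    - [[0, 0, -0.25, 0, 0, 0, 0.03], [0, 0, -1.5, 0, 0, 0, 0.03], [0, 0, -2, 0, 0, 0, 0.03], [0, 0, -2, 0, 0, 0, 0.03], [-1.75, 0, 0, 0, 0, 0, 0.03], [-1.75, 0, 0, 0, 0, 0, 0.03], [0, 0, 0, 0, 0, 0, 0.03], [0, 0, 0, 0, 0, 0, 0.03], [0, 0, 0, 0, 0, 0, 0.03]]

```text
time_s: 19.13
tcp_pos: [0.5112, -0.311, 0.3954]
orientation: [-0.0, 0.708, 0.707, -0.0]
contact_force: [0.9, 0.4, 0.3]
finger_gap: 0.0298
grasp_force: 0.0
```

Run:
```python
from h import *
a=arm.state(); im=arm.capture("wrist"); e=ell(im,(325,115)); print(e)
for z in(.1,.102,.105):print(z,atz(ray("wrist",e[0],a),z).round(4), "diam",e[1][0]/319.6*np.linalg.norm(atz(ray("wrist",e[0],a),z)-ray("wrist",e[0],a)[0]))
s=arm.capture("scene");t=arm.capture("top")
v=lambda x,r,c,w:cv2.resize(x[r:r+100,c:c+w,::-1],None,fx=3,fy=3,interpolation=cv2.INTER_CUBIC)
cv2.imwrite("pics/w9.png",np.vstack([np.hstack([v(s,125,200,110),v(s,130,330,110)]),np.hstack([v(im,60,270,110),v(t,175,205,110)])])[:600])
```

```text
((323.3079833984375, 115.35411071777344), (68.56794738769531, 70.59940338134766), 177.3031005859375)
0.1 [ 0.5111 -0.2415  0.1   ] diam 0.059229116464818966
0.102 [ 0.5111 -0.2415  0.102 ] diam 0.058799972660177655
0.105 [ 0.5111 -0.2414  0.105 ] diam 0.05815625695321567
```

View pics/w9.png

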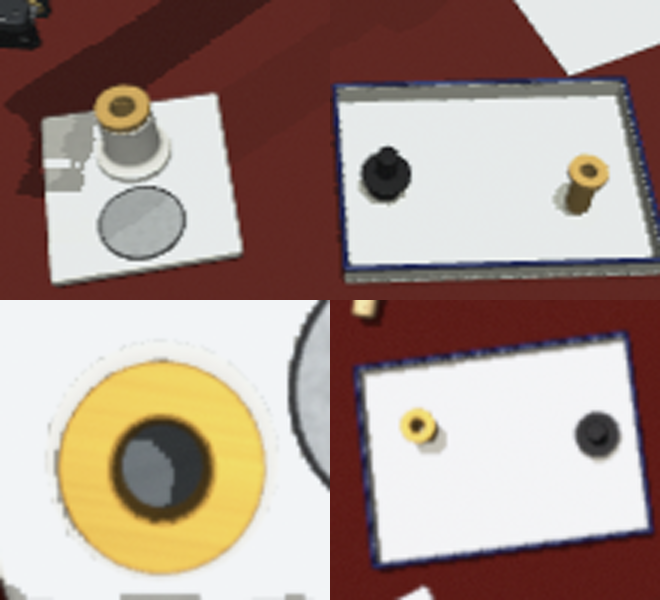

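The bushing sits on the boss with its flange centred at (0.511, -0.2415). The plug stands in the tray, the slim bushing is standing where it was, and the gripper is clear.

```bash
python3 -c "
from cell import arm
print(arm.hand_in())"
```

```text
the job is handed in; nothing more can be done
None
```

I handed the job in at about 19 s of the 67 s: the dust plug stands in the tray, the larger bushing is pressed home (push force jumped from 9 to 27 N at the expected height), and the slim bushing looks untouched; the hand-in returned no verdict.

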